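# Shut the jar-lid case and uncap the sanitiser

## Task

Get the sanitiser ready for a batch of jars. First press the blue case of new jar lids fully shut until its catch snaps, so that nothing drips on them; then push down the red safety cap of the white jug, twist it anticlockwise until it comes free, and lift it about 6 cm straight up. Finish while still holding the cap level and still in the gripper above the open jug, and leave the jars and everything else on the counter where they are.

Things in the scene. Friction and masses are not known exactly. Their poses are not given: they have to be found in the camera images.
- lid_case: blue plastic case of new jar lids, fixed to the counter: 150 (x) x 170 (y) x 55 mm tall. Origin: centre of its underside; its -x side is the front, with the catch; the lid is hinged along the top of its +x (far) side.
- case_lid (a joint): lid angle (rad): 0 shut, grows as the front edge rises; starts 0.45 to 1.0. Stiff hinge: the lid stays where it is left, about 2 N near the front edge moves it. A catch bar stops it at about 0.06 (front edge 9 mm too high); pressing on with 8 to 14 N near the front edge snaps it shut and the catch keeps it down. Shut is below 0.02.
- case_hinge (a point): middle of the lid's hinge line, 55.5 mm above the counter; axes turn with the lid: -x along it to the front edge, z out of its outer face. The lid is a plate 6 mm thick at z 0 to 6 mm, 150 mm from hinge to front edge, 170 mm along y, no handle; a tongue 18 mm long, 50 mm wide continues it in front, hanging 14 mm down.
- lid_press (a point): good place to press: on the outer (upper) face of the lid, 120 mm from the hinge, mid-width, at the white strip; axes as case_hinge. Its height with the lid shut is 61.5 mm.
- jug: white sanitiser jug strapped in a steel tray fixed to the counter: body 120 (x) x 100 (y) mm, tray 150 x 130 mm, shoulder sloping from 134 mm up to a collar 54 mm across at 170 mm. Handle on the +x side, below 160 mm. Origin: centre of its underside, on the neck's axis. Neck 40 mm across, mouth 193 mm up, with a sprung plug (20 mm across) up to 203 mm.
- cap: loose red ribbed push-and-turn cap on the jug, 50 mm across, 30 mm tall, 25 to 50 g, hollow below, flat top. Origin: centre of its underside, 176 mm up when seated; z up. Kept pushed down it turns only anticlockwise seen from above (+z); 40 to 80 degrees from its start it is free of its ledges (aim at 60; stop at 85) and lifts straight off.
- cap_top (a point): centre of the cap's flat top, 206 mm up when seated. A spring holds the cap up against three hidden ledges: it neither turns nor lifts until pushed down 4 mm or more (hard stop at 6 mm; 4 N at first, 10 N at the bottom, 12 to 15 N is a firm push). Gripped by its sides from above with 30 N or more it can be pushed, turned and lifted in one grasp.
- beet_jar: bystander: closed preserve jar, dark beet red, white lid, 76 mm across, 115 mm tall; origin: centre of its underside
- pepper_jar: bystander: closed preserve jar, orange red, white lid, 68 mm across, 105 mm tall; origin: centre of its underside
- jam_jar: bystander: closed preserve jar, nearly black, white lid, 58 mm across, 90 mm tall; origin: centre of its underside
- jelly_jar: bystander: closed preserve jar, amber, white lid, 58 mm across, 90 mm tall; origin: centre of its underside
- funnel_cup: bystander: steel cup, 80 mm across, 70 mm tall; origin: centre of its underside
- label_roll: bystander: white roll of labels lying on its flat side, 70 mm across, 45 mm tall; origin: centre of its underside
- jar_band: bystander: brass jar screw band, 72 mm across, 16 mm tall, lying flat; origin: centre of its underside

How it is judged:
By the outcome, as a careful person would: the job done as asked, in the order asked, and still so for the second after the job is handed in, while the arm keeps its last pose, push and grip.
It also fails if it takes over 54 s, if anything falls off the work surface, if the arm or the gripper's body presses on something with over 40 N, if the wrist force passes 120 N, or if a joint passes its speed limit or range.

## Robot

A 7-joint arm with a two-finger parallel gripper is mounted at the origin on the work surface. World frame = base frame: x ahead of the robot, y to its left, z up, the work surface at z = 0. Lengths are in m, angles in degrees, forces in N, time in s.
With the tool pointing down it reaches from about 0.425 to 0.875 m from the base axis. Payload 4.7 kg.
Tool frame: the origin (TCP) lies between the finger pads; the fingertips stand env.tip_reach ahead of it and the grasp point (between the pads) lies 2 mm behind it (env.tip_reach is the distance from the TCP to the fingertips, in m); z points along the fingers, y is the line along which they close (so a half turn about z gives the same grasp; the last joint's range is limited). The gripper opens to 87 mm and grips with 3 to 60 N. Pads are 19 mm wide; open, the fingers measure 117 mm over their backs; the gripper's body (75 mm by 190 mm) begins 51 mm behind the grasp point.
Start: joints at [77.527, 18.392, -4.016, 83.108, 1.295, 78.541, -3.26], TCP at [0.149, -0.633, 0.24] pointing down, gripper open.
Joint ranges: [-163.93, 163.93], [-17.29, 119.83], [-79.2, 71.16], [3.27, 140.29], [-89.18, 269.18], [5.43, 117.66], [-154.24, 154.24]. Speed limits (degrees/s): [147.25, 147.25, 180, 180, 180, 180, 180].

## Interface

Orientations are given as [roll, pitch, yaw] about the fixed x, y, z axes, in that order (R = Rz(yaw) Ry(pitch) Rx(roll)).
In Python, from cell import env gives the robot as it stands.
- The arm moves only by the tool hand_motion, called as name(argument=value, ...) on one line, values as JSON. Schema: {"type":"object","properties":{"rows":{"type":"object","properties":{"segments":{"type":"array","items":{"type":"array","items":{"type":"number"},"minItems":5,"maxItems":5},"minItems":1,"maxItems":8}},"additionalProperties":false,"required":["segments"]},"grip_n":{"type":"number"},"only":{"type":"string"},"quiet":{"type":"boolean"},"lines":{"type":"string"}},"required":["rows"],"additionalProperties":false}. rows is an object whose key "segments" holds a list of rows, 1 to 8 of them, each of 5 numbers: dx, dy, dz in fractions of the full range, 1 being 0.4 m, then a turn about the tool's z in shares of 90 degrees (1.0 is 90 degrees), then the finger opening in m; each row is the pose to reach, as a shift and turn from the pose commanded when the call began, along the tool's axes at that moment; what a row does not reach only later rows make up. A row lasts 1/12 s, in which the tool goes at most 0.0417 m and 7.16 degrees, less where a joint would pass 70% of its speed; a pose out of reach is approached as far as the arm can. The fingers move at their own pace and stop on an object; grip_n is the grip in N (left out, the last holds). Time passes only in rows, so rows that do not move let the fingers close. The tool returns the time, the measured TCP pose, the force, the opening and the grip force at its end. only (a regular expression) keeps the lines of the reply that match it, lines (a string "A,B") keeps lines A to B, and quiet returns only ok. No shift or turn number may pass 1 either way. Input that does not fit is refused with a message, and nothing moves.
- env.get_obs(): the state, without advancing time (a new reading comes with each control period).
- env.read_camera(name): name is "scene" or "side" or "wrist"; returns a dict with "color" (384x512x3 uint8, blue, green, red), "fx", "fy", "cx", "cy" (pixels), "world_from_camera" (4x4, takes a point from camera to world coordinates). Camera axes: x right, y down, z forward; pixel columns grow to the right and rows downward; lengths in m; the calibration is good to about 2 mm. The wrist camera is an equidistant fisheye: a pixel r from the principal point sees the ray r / f radians off the axis. A picture is of the moment at which its call begins. There is no depth.
- env.sign_off(): hands the job in; it is judged then, once.
The state is a dict: "time_s": time; "qpos": joint angles; "joint_velocities": joint speeds; "effort": joint torques, N m; "tool_pos": TCP position; "tool_rot": TCP orientation; "force": force on the tool from outside, world axes, zero at the start; "wrist_torque": the same for the moment, N m; "grip_width": finger opening in m; "grasp_force": force on a finger pad.
Only numpy, scipy, OpenCV 4.12 (cv2) and the standard library are available. Lean on these libraries where they do the work, as an engineer would, in place of code of your own. Each camera call takes 0.05 s, during which the arm holds its last target. There are 200 camera calls.

## Working session

There is one attempt and no reset: what is moved stays moved. The work goes in short steps, Python scripts to look and compute and a tool call to move; the robot and the scene stay as the last step left them, time stands still between calls to the robot, and variables do not carry over. Pictures are saved under pics/ and viewed, at most 10 in all, crops included, and the job is handed in when it is done.

```bash
ls; mkdir -p pics; python3 - <<'E'
from cell import env
import cv2,numpy as np
o=env.get_obs();print({k:np.round(v,3) for k,v in o.items()},env.tip_reach)
a=env.read_camera("scene");b=env.read_camera("side")
for n,i in(("scene",a),("side",b)):
    cv2.imwrite(f"pics/{n}0.png",i["color"]);print(n,i["fx"],i["cx"],i["cy"],np.round(i["world_from_camera"],3).tolist())
cv2.imwrite("pics/both0.png",np.vstack([a["color"],b["color"]])[:,:] if 0 else cv2.resize(np.hstack([a["color"],b["color"]]),(800,300)))
E
```

```text
cell.py
pics
{'time_s': np.float64(0.0), 'qpos': array([77.528, 18.437, -4.016, 83.172,  1.295, 78.539, -3.259]), 'joint_velocities': array([ 0.07 ,  0.001, -0.022,  0.032, -0.118, -0.031,  0.015]), 'effort': array([-0.0000e+00, -4.9129e+01, -4.0500e-01, -3.1252e+01, -6.4000e-02,
        4.4000e-02,  0.0000e+00]), 'tool_pos': array([ 0.149, -0.632,  0.239]), 'tool_rot': array([-1.79897e+02,  5.00000e-03,  1.32830e+01]), 'force': array([ 0.062, -0.187, -0.666]), 'wrist_torque': array([-0.007, -0.042, -0.007]), 'grasp_force': np.float64(0.0), 'grip_width': np.float64(0.087)} 0.017
scene 495.04364347974405 246.01976957118117 187.1808368547902 [[-0.52, 0.502, -0.691, 1.423], [0.854, 0.317, -0.413, 0.534], [0.012, -0.804, -0.594, 0.92], [0.0, 0.0, 0.0, 1.0]]
side 359.03291121337446 254.7148560930663 190.31494089213024 [[0.998, -0.037, 0.059, 0.492], [-0.068, -0.672, 0.738, -0.65], [0.013, -0.74, -0.673, 0.709], [0.0, 0.0, 0.0, 1.0]]
```

View pics/scene0.png

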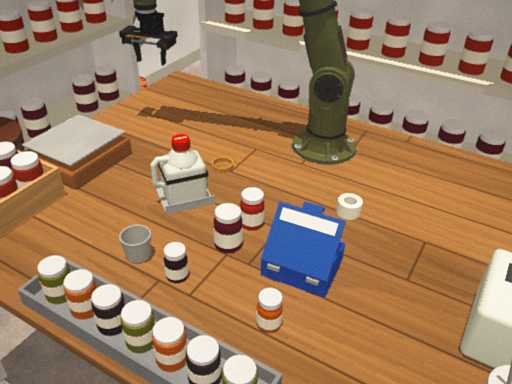

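View pics/side0.png

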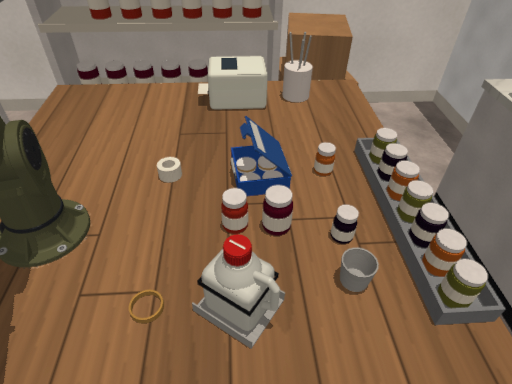

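The scene view shows the open blue case at about (305,248) with its white strip at (308,221), and the red cap at (181,143). In the side view the cap is at (238,250) and the case at (262,165). Next I'll measure the cap by colour mask and enlarge the case.

```bash
cat >h.py <<'E'
import cv2,numpy as np
from cell import env
def ray(c,p):
    T=c["world_from_camera"];d=T[:3,:3]@[(p[0]-c["cx"])/c["fx"],(p[1]-c["cy"])/c["fy"],1]
    return T[:3,3],d/np.linalg.norm(d)
def plane(c,p,z):
    o,d=ray(c,p);return o+d*(z-o[2])/d[2]
def tri(rs):
    A=sum(np.eye(3)-np.outer(d,d) for o,d in rs);b=sum((np.eye(3)-np.outer(d,d))@o for o,d in rs)
    P=np.linalg.solve(A,b);return P,[float(np.linalg.norm(np.cross(P-o,d))) for o,d in rs]
def proj(c,P):
    q=np.linalg.inv(c["world_from_camera"])@np.r_[P,1];return np.array([q[0]/q[2]*c["fx"]+c["cx"],q[1]/q[2]*c["fy"]+c["cy"]])
def red(im,roi):
    h=cv2.cvtColor(im,cv2.COLOR_BGR2HSV);m=((h[...,0]<8)|(h[...,0]>172))&(h[...,1]>150)&(h[...,2]>90)
    z=np.zeros(m.shape,np.uint8);x0,y0,x1,y1=roi;z[y0:y1,x0:x1]=m[y0:y1,x0:x1];return z
E
python3 - <<'E'
from h import *
a=env.read_camera("scene");b=env.read_camera("side")
A=a["color"];B=b["color"]
ca=cv2.resize(A[195:300,250:355],None,fx=3.8,fy=3.8,interpolation=cv2.INTER_CUBIC)
cb=cv2.resize(B[110:215,215:320],None,fx=3.8,fy=3.8,interpolation=cv2.INTER_CUBIC)
top=np.hstack([ca,cb])
c1=cv2.resize(A[125:175,140:240],None,fx=3.8,fy=3.8,interpolation=cv2.INTER_CUBIC)
c2=cv2.resize(B[225:275,190:290],None,fx=3.8,fy=3.8,interpolation=cv2.INTER_CUBIC)
bot=np.zeros((190,top.shape[1],3),np.uint8);bot[:,:380]=c1;bot[:,399:779]=c2
cv2.imwrite("pics/crop.png",np.vstack([top,bot]))
for c,roi in((a,(160,125,200,160)),(b,(215,230,260,275))):
    m=red(c["color"],roi);x,y,w,h=cv2.boundingRect(m);print(x,y,w,h,m.sum())
E
```

```text
171 134 19 18 257
223 230 29 36 687
```

View pics/crop.png

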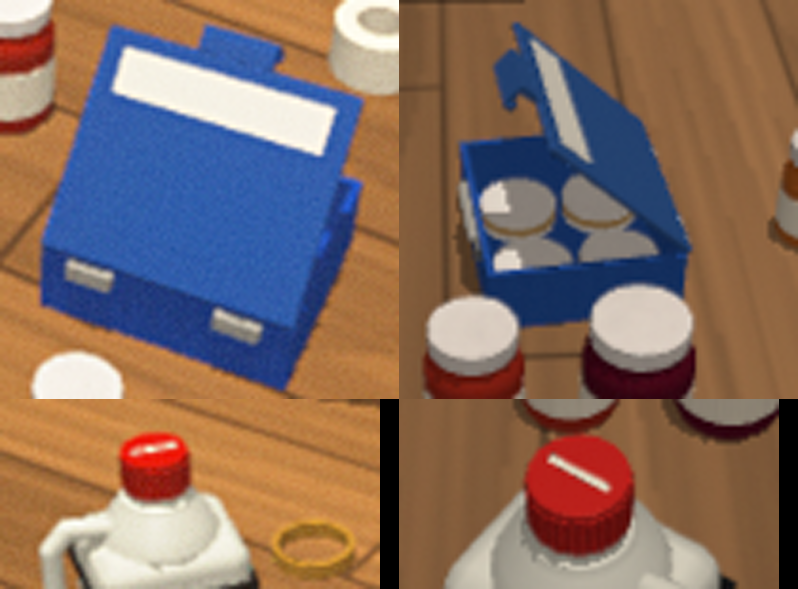

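The crops show the lid about halfway open. Its corners are clear in both views, and so is the cap's top disc, with a white mark at scene (180.5,138) and side (237.5,245). I'll triangulate both.

```bash
python3 - <<'E'
from h import *
a=env.read_camera("scene");b=env.read_camera("side")
S=lambda x,y:(250+x/3.8-.37,195+y/3.8-.37)
D=lambda x,y:(215+(x-399)/3.8-.37,110+y/3.8-.37)
for n,s,d in(("front-y",(108,27),(556,155)),("front+y",(360,97),(515,22)),("strip-y in",(113,93),(592,162)),("strip-y out",(123,47),(570,160)),("strip+y out",(337,108),(531,38)),("strip+y in",(322,155),(545,42)),("hinge-y",(45,243),(688,248))):
    P,e=tri([ray(a,S(*s)),ray(b,D(*d))]);print(n,P.round(4),np.round(e,4))
for n,s in(("bot far -y",(42,305)),("bot far +y",(285,388))): print(n,plane(a,S(*s),0).round(4))
for n,s in(("hinge -y",(45,243)),("hinge +y",(293,325))): print(n,plane(a,S(*s),.0555).round(4))
for n,s in(("top near -y rear",(688,248)),("top near front",(492,272)),("top front +y",(461,145))): print(n,plane(b,D(*s),.0555).round(4))
P,e=tri([ray(a,(181,138.2)),ray(b,(237.6,245.6))]);print("cap top",P.round(4),np.round(e,4))
for z in(.206,):print(plane(a,(180.6,138.2),z),plane(b,(237.6,245.6),z))
# check by silhouette projection
t=np.linspace(0,6.28,90)
for c in(a,b):
    q=np.array([proj(c,P+[.025*np.cos(u),.025*np.sin(u),k]) for u in t for k in(0,-.03)]);print(q.min(0).round(1),q.max(0).round(1))
E
```

```text
front-y [0.5526 0.1054 0.1614] [0.0021 0.0021]
front+y [0.5337 0.2739 0.1648] [0.001 0.001]
strip-y in [0.5812 0.1274 0.1369] [0.0004 0.0004]
strip-y out [0.5603 0.1175 0.1516] [0.0063 0.0063]
strip+y out [0.5447 0.2631 0.1579] [0.0022 0.0022]
strip+y in [0.562  0.2692 0.1429] [0.0065 0.0065]
hinge-y [0.6546 0.1212 0.0601] [0.0008 0.0008]
bot far -y [0.6513 0.1199 0.    ]
bot far +y [0.6315 0.2867 0.    ]
hinge -y [0.6496 0.1193 0.0555]
hinge +y [0.63   0.285  0.0555]
top near -y rear [0.6562 0.1259 0.0555]
top near front [0.5088 0.1063 0.0555]
top front +y [0.4893 0.2662 0.0555]
cap top [ 0.4937 -0.2385  0.2039] [0.003 0.003]
[ 0.49322367 -0.23687339  0.206     ] [ 0.49599065 -0.2428008   0.206     ]
[171.1 134.2] [189.7 152.7]
[222.3 233.9] [250.2 266.1]
```

The rows are not in the units I measure in: shifts go in shares of 0.4 m and turns go in shares of 90 degrees. I convert before sending: 0.317 m is 0.7925, -0.1645 m is -0.4113.

```bash
cat >>h.py <<'E'
from scipy.spatial.transform import Rotation as Rn
def go(*P):
    o=env.get_obs();R=Rn.from_euler("xyz",o["tool_rot"],degrees=True)
    for p in P: print("tool delta",R.inv().apply(np.array(p)-o["tool_pos"]).round(4))
def wray(c,p):
    T=c["world_from_camera"];v=np.array([(p[0]-c["cx"])/c["fx"],(p[1]-c["cy"])/c["fy"]]);r=np.linalg.norm(v)
    d=np.r_[v/r*np.sin(r),np.cos(r)] if r>0 else np.array([0,0,1.]);return T[:3,3],T[:3,:3]@d
def capw():
    c=env.read_camera("wrist");m=red(c["color"],(0,0,512,384))
    n,l,s,ct=cv2.connectedComponentsWithStats(m);k=1+np.argmax(s[1:,4]);print("red",s[k],ct[k].round(1));return c,ct[k]
E
```

hand_motion(rows={"segments":[[0.7925, -0.4113, -0.225, 0, 0.087], [0.7925, -0.4113, -0.225, 0, 0.087], [0.7925, -0.4113, -0.225, 0, 0.087], [0.7925, -0.4113, -0.225, 0, 0.087], [0.7925, -0.4113, -0.225, 0, 0.087], [0.7925, -0.4113, -0.225, 0, 0.087], [0.7925, -0.4113, -0.225, 0, 0.087], [0.7925, -0.4113, -0.225, 0, 0.087]]}, grip_n=40)

```text
time_s: 0.97
tool_pos: [0.3955, -0.4203, 0.3218]
tool_rot: [180.0, -0.0, 13.3]
force: [1.4, -1.0, -0.7]
grip_width: 0.0869
grasp_force: 0.0
```

```bash
python3 - <<'E'
from h import *
print(env.get_obs()["qpos"].round(1))
c,ct=capw();cv2.imwrite("pics/w1.png",c["color"]);print(wray(c,ct))
go((.494,-.24,.33),(.48,-.12,.33),(.56,.10,.3))
E
```

```text
[ 57.9   8.6 -15.7  85.9   2.4  85.7 -34.5]
red [  80   34   55   52 2074] [107.8  59.8]
(array([ 0.46956417, -0.40297943,  0.46535196]), array([ 0.07466797,  0.50703314, -0.85868626]))
tool delta [ 0.1285 -0.1457 -0.0047]
tool delta [ 0.144  -0.2655 -0.0046]
tool delta [ 0.2748 -0.4595  0.0264]
```

View pics/w1.png

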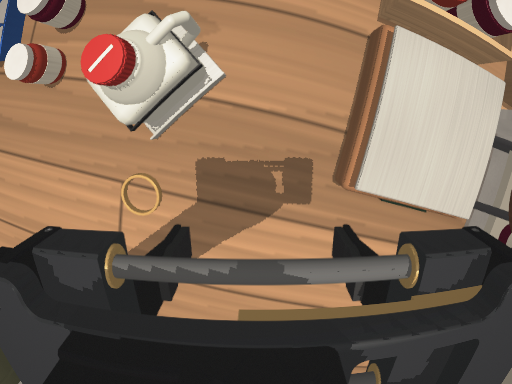

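The wrist view shows the cap at (108,60), with a ray that agrees with the triangulated (0.494,-0.241). Next I'll move over the case with the fingers closed.

Converted, -0.274 m is -0.685, 0.15 m is 0.375, 6.6 degrees is 0.0733.

hand_motion(rows={"segments":[[0.375, -0.685, 0, 0.0733, 0], [0.375, -0.685, 0, 0.0733, 0], [0.375, -0.685, 0, 0.0733, 0], [0.375, -0.685, 0, 0.0733, 0], [0.375, -0.685, 0, 0.0733, 0], [0.375, -0.685, 0, 0.0733, 0], [0.375, -0.685, 0, 0.0733, 0], [0.375, -0.685, 0, 0.0733, 0]]})

```text
time_s: 1.68
tool_pos: [0.4784, -0.1145, 0.3215]
tool_rot: [-179.9, -0.1, 7.1]
force: [0.7, 0.4, -0.4]
grip_width: 0.0414
grasp_force: 0.0
```

```bash
python3 - <<'E'
from h import *
print(env.get_obs()["qpos"].round(1))
go((.561,.193,.26),(.561,.193,.165))
E
```

```text
[ 42.   -1.7 -30.6  96.4  -1.   85.  -71.4]
tool delta [ 0.1198 -0.2949  0.062 ]
tool delta [ 0.1196 -0.2948  0.157 ]
```

Converted, -0.295 m is -0.7375, 0.12 m is 0.3.

hand_motion(rows={"segments":[[0.3, -0.7375, 0.125, 0, 0], [0.3, -0.7375, 0.125, 0, 0], [0.3, -0.7375, 0.125, 0, 0], [0.3, -0.7375, 0.125, 0, 0], [0.3, -0.7375, 0.125, 0, 0], [0.3, -0.7375, 0.125, 0, 0], [0.3, -0.7375, 0.125, 0, 0], [0.3, -0.7375, 0.125, 0, 0]]})

```text
time_s: 2.35
tool_pos: [0.5621, 0.1899, 0.2705]
tool_rot: [-179.9, -0.0, 6.8]
force: [0.6, 0.3, 0.7]
grip_width: 0.0005
grasp_force: 0.0
```

hand_motion(rows={"segments":[[0, 0, 0, 0, 0], [0, 0, 0, 0, 0], [0, 0, 0, 0, 0]]})

```text
time_s: 2.6
tool_pos: [0.5623, 0.1852, 0.2707]
tool_rot: [179.9, 0.0, 6.6]
force: [0.4, -0.2, 0.3]
grip_width: 0.0006
grasp_force: 0.0
```

```bash
python3 - <<'E'
from h import *
print(env.get_obs()["qpos"].round(1))
cv2.imwrite("pics/w2.png",env.read_camera("wrist")["color"])
go((.561,.193,.165))
E
```

```text
[  17.6   15.5  -46.2   87.8   11.3   81.6 -112.6]
tool delta [-0.0006 -0.0089  0.1059]
```

View pics/w2.png

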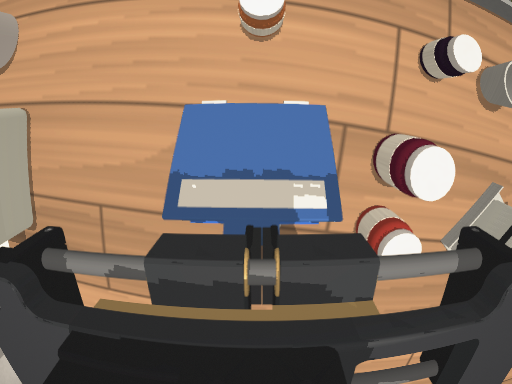

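Strip midline at x≈253 and the fingers at x≈262, so I need a +y shift of about 9 mm, which matches the triangulation. I'll lower onto the strip and follow the lid's arc.

Converted, 0.126 m is 0.315, 0.095 m is 0.2375.

hand_motion(rows={"segments":[[0, -0.0225, 0.1, 0, 0], [0, -0.0225, 0.2, 0, 0], [0, -0.0225, 0.2375, 0, 0], [0, -0.0225, 0.2575, 0, 0], [-0.0075, -0.0225, 0.275, 0, 0], [-0.0225, -0.0225, 0.295, 0, 0], [-0.0363, -0.0225, 0.315, 0, 0], [-0.0363, -0.0225, 0.315, 0, 0]]})

```text
time_s: 3.32
tool_pos: [0.5454, 0.193, 0.1444]
tool_rot: [179.9, 0.1, 6.7]
force: [-0.6, -0.2, 0.4]
grip_width: 0.0004
grasp_force: 0.0
```

hand_motion(rows={"segments":[[-0.015, 0, 0.025, 0, 0], [-0.0313, 0, 0.05, 0, 0], [-0.0425, 0, 0.0775, 0, 0], [-0.0513, 0, 0.105, 0, 0], [-0.055, 0, 0.125, 0, 0], [-0.06, 0, 0.145, 0, 0], [-0.06, 0, 0.145, 0, 0]]})

```text
time_s: 3.9
tool_pos: [0.5222, 0.1906, 0.0856]
tool_rot: [180.0, 0.1, 6.7]
force: [-0.1, -0.5, -0.2]
grip_width: 0.0003
grasp_force: 0.0
```

```bash
python3 - <<'E'
from h import *
o=env.get_obs();print(o["tool_pos"].round(4),o["force"].round(2))
cv2.imwrite("pics/s3.png",np.hstack([cv2.resize(env.read_camera(n)["color"][r[1]:r[3],r[0]:r[2]],(400,400)) for n,r in(("scene",(240,165,370,295)),("side",(205,100,315,210)))]))
E
```

```text
[0.5222 0.1906 0.0856] [-0.1  -0.47 -0.22]
```

View pics/s3.png

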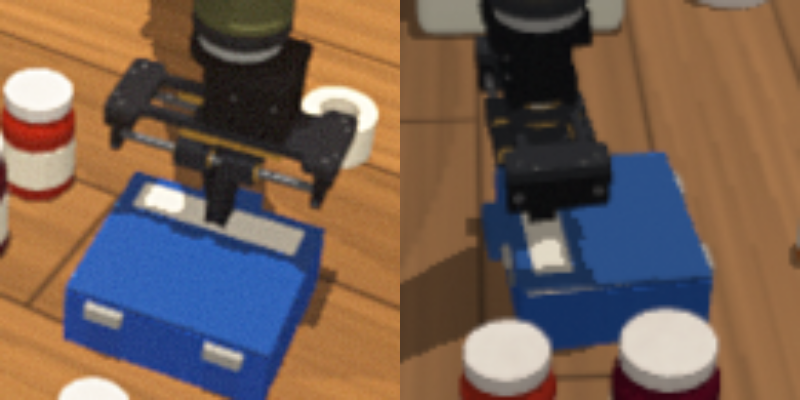

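The lid is now nearly down on the catch, with the fingers mid-strip. I'll press on in small steps.

Converted, 0.004 m is 0.01, 0.003 m is 0.0075.

hand_motion(rows={"segments":[[0, 0, 0.005, 0, 0], [0, 0, 0.0075, 0, 0], [0, 0, 0.01, 0, 0], [0, 0, 0.01, 0, 0]]})

```text
time_s: 4.33
tool_pos: [0.5232, 0.1909, 0.0838]
tool_rot: [180.0, -0.0, 6.7]
force: [-1.1, -1.2, 4.6]
grip_width: 0.0006
grasp_force: 2.3
```

hand_motion(rows={"segments":[[0, 0, 0.005, 0, 0], [0, 0, 0.0075, 0, 0], [0, 0, 0.01, 0, 0], [0, 0, 0.01, 0, 0]]})

```text
time_s: 4.67
tool_pos: [0.5229, 0.1908, 0.0789]
tool_rot: [-180.0, 0.0, 6.7]
force: [-1.1, 0.9, 1.8]
grip_width: 0.0003
grasp_force: 0.8
```

Converted, 0.005 m is 0.0125, 0.004 m is 0.01.

hand_motion(rows={"segments":[[0, 0, 0.005, 0, 0], [0, 0, 0.01, 0, 0], [0, 0, 0.0125, 0, 0], [0, 0, 0.0125, 0, 0]]})

```text
time_s: 5.0
tool_pos: [0.5231, 0.191, 0.0783]
tool_rot: [179.8, 0.0, 6.7]
force: [-11.7, -5.1, 33.5]
grip_width: 0.0002
grasp_force: 16.6
```

hand_motion(rows={"segments":[[0, 0, 0.0075, 0, 0], [0, 0, 0.0125, 0, 0], [0, 0, 0.0125, 0, 0]]})

```text
time_s: 5.25
tool_pos: [0.5232, 0.1911, 0.0777]
tool_rot: [179.7, 0.0, 6.7]
force: [-23.2, -10.0, 64.4]
grip_width: 0.0004
grasp_force: 32.2
```

Hard stop at a tip height of about 61 mm, so the lid is shut. Backing off and checking it.

Converted, -0.26 m is -0.65, -0.23 m is -0.575.

hand_motion(rows={"segments":[[0, 0, -0.075, 0, 0], [0, 0, -0.175, 0, 0], [0, 0, -0.275, 0, 0], [0, 0, -0.375, 0, 0.087], [0, 0, -0.475, 0, 0.087], [0, 0, -0.575, 0, 0.087], [0, 0, -0.65, 0, 0.087], [0, 0, -0.65, 0, 0.087]]})

```text
time_s: 5.92
tool_pos: [0.5256, 0.1922, 0.3358]
tool_rot: [-179.9, -0.7, 6.7]
force: [0.5, 0.4, 0.4]
grip_width: 0.0264
grasp_force: 0.0
```

```bash
python3 - <<'E'
from h import *
cv2.imwrite("pics/s4.png",np.hstack([cv2.resize(env.read_camera(n)["color"][r[1]:r[3],r[0]:r[2]],(400,400)) for n,r in(("scene",(240,165,370,295)),("side",(205,100,315,210)))]))
print(env.get_obs()["qpos"].round(1))
go((.5,-.05,.33),(.43,-.24,.33))
E
```

```text
[  19.9    9.3  -47.9   87.     6.9   86.7 -111.4]
tool delta [-0.0514  0.2365 -0.0003]
tool delta [-0.143   0.4171 -0.0005]
```

View pics/s4.png

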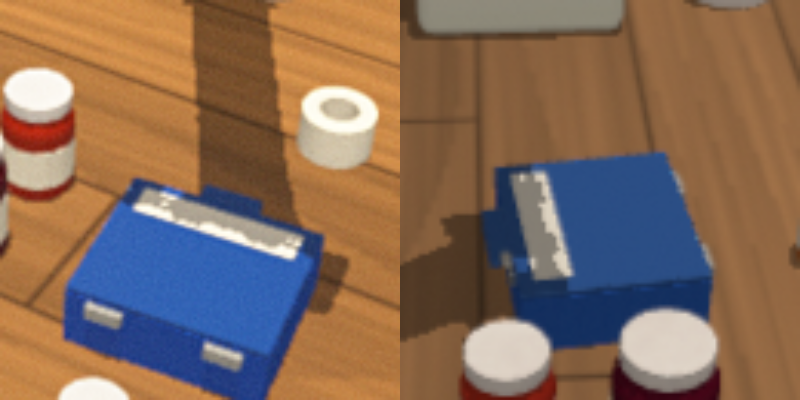

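The lid lies flat with no gap in either view, so the case is shut. On to the cap.

Converted, 0.29 m is 0.725, -0.1 m is -0.25.

hand_motion(rows={"segments":[[-0.25, 0.725, 0, 0, 0.087], [-0.25, 0.725, 0, 0, 0.087], [-0.25, 0.725, 0, 0, 0.087], [-0.25, 0.725, 0, 0, 0.087], [-0.25, 0.725, 0, 0, 0.087], [-0.25, 0.725, 0, 0, 0.087], [-0.25, 0.725, 0, 0, 0.087], [-0.25, 0.725, 0, 0, 0.087]]})

```text
time_s: 6.68
tool_pos: [0.4543, -0.1162, 0.3265]
tool_rot: [179.9, 0.3, 6.1]
force: [0.6, -1.1, -0.9]
grip_width: 0.0841
grasp_force: 0.0
```

hand_motion(rows={"segments":[[-0.0875, 0.2875, 0, 0, 0.087], [-0.0875, 0.2875, 0, 0, 0.087], [-0.0875, 0.2875, 0, 0, 0.087], [-0.0875, 0.2875, 0, 0, 0.087], [-0.0875, 0.2875, 0, 0, 0.087], [-0.0875, 0.2875, 0, 0, 0.087]]})

```text
time_s: 7.18
tool_pos: [0.4356, -0.2265, 0.3272]
tool_rot: [-179.9, 0.1, 6.7]
force: [-0.5, -0.6, 0.2]
grip_width: 0.0868
grasp_force: 0.0
```

```bash
python3 - <<'E'
from h import *
c,p=capw();o,d=wray(c,p);print(o,d,o+d*(.203-o[2])/d[2])
print(env.get_obs()["qpos"].round(1));go((.494,-.241,.32),(.494,-.241,.26))
E
```

```text
red [ 255  106   56   55 2125] [282.9 133.1]
[ 0.51154042 -0.21824149  0.47062485] [-0.0651937  -0.07744017 -0.99486321] [ 0.49400288 -0.23907341  0.203     ]
[ 48.   -1.9 -22.9  96.   -0.8  85.9 -58.1]
tool delta [0.0558 0.022  0.0076]
tool delta [0.0559 0.0221 0.0676]
```

Converted, 0.08 m is 0.2, 0.056 m is 0.14.

hand_motion(rows={"segments":[[0.14, 0.0525, 0, 0, 0.087], [0.14, 0.0525, 0, 0, 0.087], [0.14, 0.0525, 0, 0, 0.087], [0.14, 0.0525, 0.1, 0, 0.087], [0.14, 0.0525, 0.2, 0, 0.087], [0.14, 0.0525, 0.2, 0, 0.087]]})

```text
time_s: 7.73
tool_pos: [0.4894, -0.2381, 0.2407]
tool_rot: [-179.5, 0.7, 6.8]
force: [-0.8, 0.7, -1.4]
grip_width: 0.087
grasp_force: 0.0
```

```bash
python3 - <<'E'
from h import *
c,p=capw();o,d=wray(c,p);print(o+d*(.198-o[2])/d[2])
go((.494,-.240,.198))
cv2.imwrite("pics/w5.png",c["color"])
E
```

```text
red [ 227  177   76   81 4398] [264.5 216.6]
[ 0.49663295 -0.23923928  0.198     ]
tool delta [0.003  0.0014 0.047 ]
```

View pics/w5.png

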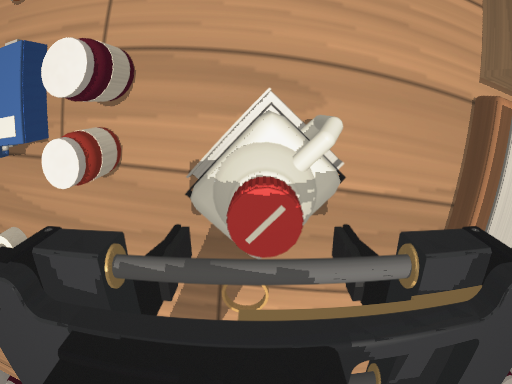

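Cap centre at (265,217), midway between the fingers. Descending and gripping.

Converted, 0.049 m is 0.1225, 0.045 m is 0.1125.

hand_motion(rows={"segments":[[0, 0, 0.05, 0, 0.087], [0, 0, 0.0875, 0, 0.087], [0, 0, 0.1125, 0, 0.087], [0, 0, 0.1225, 0, 0.087], [0, 0, 0.1225, 0, 0.087], [0, 0, 0.1225, 0, 0.087]]})

```text
time_s: 8.28
tool_pos: [0.4948, -0.2417, 0.2015]
tool_rot: [179.9, -0.1, 6.7]
force: [-0.2, -0.6, -0.0]
grip_width: 0.0868
grasp_force: 0.0
```

hand_motion(rows={"segments":[[0, 0, 0, 0, 0.04], [0, 0, 0, 0, 0.04], [0, 0, 0, 0, 0.04], [0, 0, 0, 0, 0.04], [0, 0, 0, 0, 0.04], [0, 0, 0, 0, 0.04], [0, 0, 0, 0, 0.04]]}, grip_n=45)

```text
time_s: 8.87
tool_pos: [0.494, -0.2401, 0.2]
tool_rot: [-179.9, 0.0, 6.7]
force: [-0.7, 2.3, 0.9]
grip_width: 0.0495
grasp_force: 45.0
```

Converted, 0.0065 m is 0.0163, 0.006 m is 0.015.

hand_motion(rows={"segments":[[0, 0, 0.005, 0, 0.04], [0, 0, 0.01, 0, 0.04], [0, 0, 0.015, 0, 0.04], [0, 0, 0.0163, 0, 0.04], [0, 0, 0.0163, 0, 0.04]]})

```text
time_s: 9.28
tool_pos: [0.4941, -0.2402, 0.1947]
tool_rot: [-179.9, 0.0, 6.7]
force: [-3.5, 4.2, 7.9]
grip_width: 0.0495
grasp_force: 45.0
```

Converted, 0.0015 m is 0.0038, 0.001 m is 0.0025.

hand_motion(rows={"segments":[[0, 0, 0.0025, 0, 0.04], [0, 0, 0.0038, 0, 0.04], [0, 0, 0.0038, 0, 0.04]]})

```text
time_s: 9.53
tool_pos: [0.4941, -0.2402, 0.1939]
tool_rot: [-180.0, 0.0, 6.7]
force: [-4.3, 5.7, 11.4]
grip_width: 0.0496
grasp_force: 45.0
```

Pushed down 6 mm with 11 N. I'll twist anticlockwise, which is a negative turn about the downward tool z.

Converted, 0.0003 m is 0.0008, -20 degrees is -0.2222.

hand_motion(rows={"segments":[[0, 0, 0.0008, -0.0444, 0.04], [0, 0, 0.0008, -0.0889, 0.04], [0, 0, 0.0008, -0.1333, 0.04], [0, 0, 0.0008, -0.1778, 0.04], [0, 0, 0.0008, -0.2222, 0.04], [0, 0, 0.0008, -0.2222, 0.04]]})

```text
time_s: 10.03
tool_pos: [0.495, -0.2401, 0.1939]
tool_rot: [180.0, -0.1, 26.9]
force: [-3.4, 4.9, 11.9]
grip_width: 0.0493
grasp_force: 45.0
```

```bash
python3 - <<'E'
from h import *
o=env.get_obs();print(o["wrist_torque"].round(2),o["qpos"].round(1))
E
```

```text
[1.19 0.79 0.06] [ 47.1   9.4 -26.3 100.3   4.3  71.2 -43.4]
```

Converted, -30 degrees is -0.3333.

hand_motion(rows={"segments":[[0, 0, 0, -0.0556, 0.04], [0, 0, 0, -0.1111, 0.04], [0, 0, 0, -0.1667, 0.04], [0, 0, 0, -0.2222, 0.04], [0, 0, 0, -0.2778, 0.04], [0, 0, 0, -0.3333, 0.04], [0, 0, 0, -0.3333, 0.04]]})

```text
time_s: 10.62
tool_pos: [0.4949, -0.2398, 0.1939]
tool_rot: [180.0, -0.1, 57.0]
force: [-3.3, 6.1, 12.9]
grip_width: 0.0495
grasp_force: 45.0
```

hand_motion(rows={"segments":[[0, 0, 0, -0.0444, 0.04], [0, 0, 0, -0.0889, 0.04], [0, 0, 0, -0.1333, 0.04], [0, 0, 0, -0.1333, 0.04], [0, 0, 0, -0.1333, 0.04]]})

```text
time_s: 11.03
tool_pos: [0.4947, -0.2399, 0.194]
tool_rot: [180.0, -0.1, 68.8]
force: [-4.9, 6.5, 12.7]
grip_width: 0.0493
grasp_force: 45.0
```

```bash
python3 - <<'E'
from h import *
o=env.get_obs();print(o["wrist_torque"].round(2),o["qpos"].round(1))
c=env.read_camera("wrist");cv2.imwrite("pics/w6.png",c["color"])
E
```

```text
[1.29 0.98 0.04] [ 50.3   9.8 -29.9 100.2   5.1  71.3  -2.1]
```

View pics/w6.png

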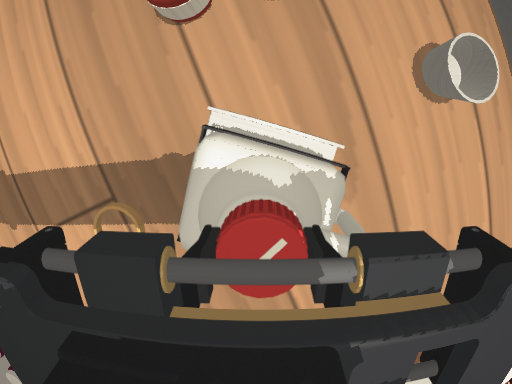

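The white mark keeps its angle to the fingers while the jug has rotated in view, so the cap turned the full 62°. Lifting.

Converted, -0.02 m is -0.05, -0.015 m is -0.0375.

hand_motion(rows={"segments":[[0, 0, -0.0125, 0, 0.04], [0, 0, -0.025, 0, 0.04], [0, 0, -0.0375, 0, 0.04], [0, 0, -0.05, 0, 0.04], [0, 0, -0.05, 0, 0.04]]})

```text
time_s: 11.5
tool_pos: [0.4938, -0.2413, 0.212]
tool_rot: [-180.0, 0.0, 68.7]
force: [-1.3, 4.7, 0.4]
grip_width: 0.0494
grasp_force: 45.0
```

Converted, -0.048 m is -0.12, -0.045 m is -0.1125.

hand_motion(rows={"segments":[[0, 0, -0.02, 0, 0.04], [0, 0, -0.045, 0, 0.04], [0, 0, -0.07, 0, 0.04], [0, 0, -0.095, 0, 0.04], [0, 0, -0.1125, 0, 0.04], [0, 0, -0.12, 0, 0.04], [0, 0, -0.12, 0, 0.04], [0, 0, -0.12, 0, 0.04]]})

```text
time_s: 12.17
tool_pos: [0.494, -0.2417, 0.2597]
tool_rot: [180.0, 0.0, 68.7]
force: [-0.2, -0.3, -1.7]
grip_width: 0.0493
grasp_force: 45.0
```

hand_motion(rows={"segments":[[0, 0, 0, 0, 0.04], [0, 0, 0, 0, 0.04], [0, 0, 0, 0, 0.04], [0, 0, 0, 0, 0.04]]})

```text
time_s: 12.5
tool_pos: [0.4939, -0.2415, 0.2593]
tool_rot: [-180.0, -0.0, 68.7]
force: [-0.1, -0.1, -0.5]
grip_width: 0.0492
grasp_force: 45.0
```

```bash
python3 - <<'E'
from h import *
a=env.read_camera("scene");b=env.read_camera("side")
cv2.imwrite("pics/s7.png",np.hstack([cv2.resize(a["color"][90:290,120:370],(400,320)),cv2.resize(b["color"][100:340,190:390],(400,480))[:320]]))
E
```

```text
(no output)
```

View pics/s7.png

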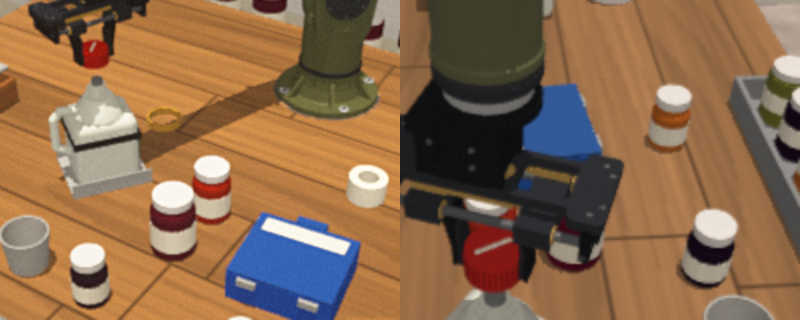

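The cap is held level about 6 cm above the open neck, the case is shut and the jars haven't moved. Handing in.

```bash
python3 -c "
from cell import env
print(env.sign_off())"
```

```text
the job is handed in; nothing more can be done
None
```

The job is handed in at about 12.5 s: the lid case is pressed shut, and the red cap was pushed down, twisted 62° anticlockwise and is held level about 6 cm above the open jug, with nothing else on the counter seen to move; one press on the lid reached about 64 N on the fingertips.

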